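# Set out a clay-pot watering jar kit on the turntable tray

## Robot

A 6-joint arm with a two-finger parallel gripper is mounted at the origin on the work surface. World frame = base frame: x ahead of the robot, y to its left, z up, the work surface at z = 0. Lengths are in mm, angles in degrees, forces in N, time in s.
With the tool pointing down it reaches from about 350 to 850 mm from the base axis. Payload 8.1 kg.
Tool frame: the origin (TCP) lies at the very end of the fingers, on their centre line; the grasp point (between the pads) lies 19 mm behind it (r.grip_point_offset is the distance from the TCP to the grasp point, in mm); z points along the fingers, y is the line along which they close (so a half turn about z gives the same grasp; the last joint's range is limited). The gripper opens to 85 mm and grips with 20 to 120 N. Pads are 22 mm wide; open, the fingers measure 114 mm over their backs; the gripper's body (76 mm by 85 mm) begins 54 mm behind the grasp point. The pads swing forward as they close: fully open they stand 13 mm farther back than shut.
Start: joints at [59.049, 7.471, 85.268, -0, 87.261, -4.893], TCP at [263.55, 539.024, 231.292] pointing down, gripper open.
Joint ranges: [-169.43, 169.43], [-51.17, 129.36], [1.28, 143.12], [-76.62, 256.62], [0, 156.53], [-152.29, 152.29]. Speed limits (degrees/s): [136.94, 136.94, 159.86, 180, 180, 180].

## Interface

Orientations are given as [roll, pitch, yaw] about the fixed x, y, z axes, in that order (R = Rz(yaw) Ry(pitch) Rx(roll)).
In Python, from bench import status, eyes, r gives the robot as it stands.
- The arm moves only by the shell command python3 -m handwheel 'ROWS' [FORCE]. ROWS is a JSON object whose one key "series" holds a list that holds one entry, the list of rows, each a list of 7 numbers: the shift along the tool's x, y, z in cm, then the turn, a rotation vector about the tool's x, y, z in rad, then the opening, from 0 (shut) to 1 (fully open). In form: {"series": [[[tx, ty, tz, rx, ry, rz, claw], ...]]}. A call has 1 to 12 rows; each row is the pose to reach, as a shift and turn from the pose commanded when the call began, along the tool's axes at that moment; what a row does not reach only later rows make up. A row lasts 1/8 s, in which the tool goes at most 62.5 mm and 10.7 degrees, less where a joint would pass 70% of its speed; a pose out of reach is approached as far as the arm can. A call with a gripper value outside its range is refused whole. The fingers move at their own pace and stop on an object; FORCE is the grip in N (left out, the last holds). Time passes only in rows, so rows that repeat a pose let the fingers close. It gives the time, the measured TCP pose, the force, the opening and the grip force at its end, in the units of the state.
- status.sense(): the state, without advancing time (a new reading comes with each control period).
- eyes.snapshot(name): name is "scene" or "top"; returns a dict with "img" (480x640x3 uint8, red, green, blue), "mtx" (3x3 intrinsics, pixels), "k1" (the pictures are not rectified: a ray, as slopes to the right and down, at radius r is drawn at 1 + k1 r^2 times it, then the intrinsics apply), "R" (3x3) and "t" (3): a world point X has camera coordinates R X + t. Camera axes: x right, y down, z forward; pixel columns grow to the right and rows downward; lengths in mm; the calibration is good to about 2 mm. A picture is of the moment at which its call begins. There is no depth.
- r.hand_in(): hands the job in; it is judged then, once.
The state is a dict: "time": time; "joint_pos": joint angles; "qd": joint speeds; "joint_efforts": joint torques, N m; "tool_pos": TCP position; "tcp_rot": TCP orientation; "ft_force": force on the tool from outside, world axes, zero at the start; "wrist_torque": the same for the moment, N m; "finger_gap": finger opening in mm; "grip_force": force on a finger pad.
Only numpy, scipy, OpenCV 4.12 (cv2) and the standard library are available. Lean on these libraries where they do the work, as an engineer would, in place of code of your own. Each camera call takes 0.05 s, during which the arm holds its last target. There are 200 camera calls.

## Task

Gather the makings of a buried watering jar on the round tray: stand the upright small pot on the moulded ring in the tray's wide bay, set the mouth-down pot of the same size on it rim to rim, and lay the flat round stone over the drain hole on top. Lay the bamboo dibber flat along the middle of the tray's narrow bay. Leave the wide pot, the tiny pot, the long stone and the mister where they are.

Things in the scene. Friction and masses are not known exactly. Their poses are not given: they have to be found in the camera images.
- tray: Round grey turntable tray, diameter 280 mm, fixed. Origin: centre of underside. Floor 18 up; rim 4 thick, 12 above floor. Dark divider (4 thick, 10 above floor) along tray x at y = -15: wide bay at +y, narrow bay at -y. Wide bay: dark moulded ring, diameter 68, 1 high (no obstacle), centred at x 0, y +55. Middle of narrow bay: line y = -65, x -80 to +80; dibber origin at x 0, either way round.
- pot_up: Small terracotta flowerpot standing mouth-up, 60 mm high, straight collar 60 in outer diameter and 20 tall at the top (rim wall 6), below it tapering to a base 44 in diameter. Origin: centre of its underside, z up. Same size as pot_down. About 110 g.
- pot_down: Small terracotta flowerpot resting mouth-down, the same size as pot_up: 60 mm high, collar 60 in outer diameter over the lowest 20, tapering up to a flat base 44 in diameter on top with a dark drain hole 12 across in its middle. Origin: centre of the mouth plane it rests on, z up. About 110 g.
- flat_stone: Flat round grey stone, a disc 47 mm in diameter and 22 thick with bevelled edges, lying flat. Origin: its centre (11 above what it lies on), z along its short axis. About 90 g.
- dibber: Bamboo dibber lying flat: a round shaft 24 mm in diameter along its x axis, from a T-shaped cross handle (24 in diameter, 54 long along y, centred at x = -73) to a tapered point at x = +85. Origin: on the shaft's axis near the balance point, 12 above what it lies on. Grip it across the shaft at the origin. About 70 g.
- wide_pot: Look-alike to leave alone: wider terracotta pot standing mouth-up, 75 mm high, rim 82 in diameter. Origin: centre of its underside.
- tiny_pot: Look-alike to leave alone: tiny terracotta pot resting mouth-down, 44 mm high, rim 43 in diameter. Origin: centre of the mouth plane it rests on.
- long_stone: Look-alike to leave alone: long grey stone 80 mm by 36 (along its x and y), 26 high. Origin: centre of its underside.
- mister: Plant mister to leave alone: white plastic bottle 80 mm in diameter with a green spray head and trigger reaching 60 from its axis along -x, 175 tall in all. Origin: centre of its underside.

How it is judged:
By the outcome, as a careful person would: the job done as asked, in the order asked, and still so for the second after the job is handed in, with the robot touching nothing.
It also fails if it takes over 125 s, if anything falls off the work surface, if the arm or the gripper's body presses on something with over 40 N, if the wrist force passes 120 N, or if a joint passes its speed limit or range.

## Working session

There is one attempt and no reset: what is moved stays moved. The work goes in short steps, Python scripts to look and compute and a shell command to move; the robot and the scene stay as the last step left them, time stands still between calls to the robot, and variables do not carry over. Pictures are saved under pics/ and viewed, at most 14 in all, crops included, and the job is handed in when it is done.

```bash
mkdir -p pics; ls
python3 - <<'E'
from bench import status, eyes, r
import cv2
for n in ("scene","top"):
    s=eyes.snapshot(n); cv2.imwrite(f"pics/{n}0.png",s["img"][:,:,::-1])
    print(n,s["mtx"],s["k1"],s["R"],s["t"])
print(status.sense())
E
```

```text
pics
scene [[569.44174141   0.         319.91532524]
 [  0.         569.44174141 237.64624126]
 [  0.           0.           1.        ]] -0.1455676241190349 [[-0.7426367   0.6696      0.01125063]
 [ 0.57145907  0.64237148 -0.51067936]
 [-0.34917798 -0.37281996 -0.85969763]] [ 348.0739859  -244.71105104 1510.18183533]
top [[436.38399234   0.         312.8844976 ]
 [  0.         436.38399234 238.06213208]
 [  0.           0.           1.        ]] -0.010558470340939886 [[-3.68723202e-03 -9.99389747e-01  3.47352512e-02]
 [-9.95949329e-01  5.49425800e-04 -8.99145865e-02]
 [ 8.98406314e-02 -3.49260860e-02 -9.95343574e-01]] [-17.88136769 476.75607282 799.44023791]
{'time': 0.1, 'joint_pos': array([ 5.90486090e+01,  7.51120752e+00,  8.53235626e+01, -1.39715088e-03,
        8.72627007e+01, -4.89404299e+00]), 'qd': array([ 0.06663527, -0.14464376, -0.10206673,  0.09508855,  0.05730519,
        0.01714653]), 'joint_efforts': array([ 1.99980750e-04, -5.70949888e+01, -5.01941156e+01, -2.38688308e-04,
        8.12990387e-03,  3.34779236e-05]), 'tool_pos': array([263.29839835, 538.57885859, 230.33988561]), 'tcp_rot': array([-1.79902765e+02, -6.92520757e-03,  1.53942714e+02]), 'ft_force': array([-0.06013721, -0.39038639, -0.54552389]), 'wrist_torque': array([-0.00584936, -0.0029623 ,  0.01048975]), 'grip_force': 0.0, 'finger_gap': 85.06907880456643}
```

View pics/top0.png

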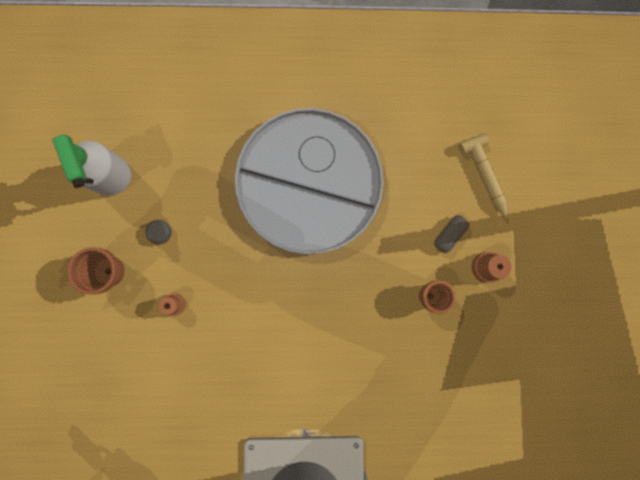

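View pics/scene0.png

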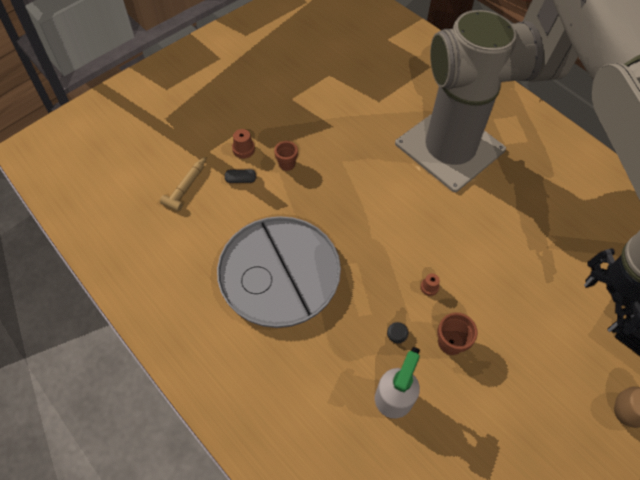

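The top view is clear of the arm. In it the tray is at (309,181) with its ring at (317,154), pot_up at (437,297), pot_down at (491,267) and flat_stone at (158,232). The dibber is at (485,178), pointing down-right. The scene view shows the same layout.

```bash
cat > h.py <<'E'
import numpy as np, cv2
from scipy.optimize import least_squares
from bench import status, eyes, r
def ray(s,uv,z):
    """pixels -> world points on plane z"""
    D=np.array([s["k1"],0,0,0,0],float)
    n=cv2.undistortPoints(np.asarray(uv,float).reshape(-1,1,2),s["mtx"],D).reshape(-1,2)
    d=np.c_[n,np.ones(len(n))]@s["R"]; C=-s["R"].T@s["t"]
    return C+d*((z-C[2])/d[:,2])[:,None]
def pix(s,X):
    rv=cv2.Rodrigues(s["R"])[0]
    return cv2.projectPoints(np.asarray(X,float).reshape(-1,1,3),rv,s["t"],s["mtx"],np.array([s["k1"],0,0,0,0]))[0].reshape(-1,2)
def blob(mask,near,R=40):
    n,l,st,c=cv2.connectedComponentsWithStats(mask.astype(np.uint8))
    ok=[i for i in range(1,n) if st[i,4]>15 and np.hypot(*(c[i]-near))<R]
    i=max(ok,key=lambda i:st[i,4]); return (l==i).astype(np.uint8)
def contour(m):
    # subpixel-ish: outline of 8x upsampled mask
    b=cv2.GaussianBlur(cv2.resize(m*255,None,fx=8,fy=8,interpolation=cv2.INTER_LINEAR),(0,0),5)
    c=max(cv2.findContours((b>127).astype(np.uint8),cv2.RETR_EXTERNAL,cv2.CHAIN_APPROX_NONE)[0],key=len).reshape(-1,2)
    return (c+.5)/8-.5
def circ(P,rad=None):
    P=P[:,:2]; p0=P.mean(0)
    f=(lambda q:np.hypot(*(P-q[:2]).T)-(q[2] if rad is None else rad))
    x=least_squares(f,[*p0,30] if rad is None else p0,loss="soft_l1",f_scale=.7).x
    return x, np.sqrt(np.mean(f(x)**2))
def outer(s,P,c):
    """points of P on the side away from the camera foot"""
    C=-s["R"].T@s["t"]; d=c-C[:2]; d/=np.hypot(*d)
    return P[(P[:,:2]-c)@d>0]
def rimfit(s,m,z,rad):
    P=ray(s,contour(m),z); c=P[:,:2].mean(0)
    for _ in range(6): x,e=circ(outer(s,P,c),rad); c=x[:2]
    return x,e
def hsv(s): return cv2.cvtColor(s["img"],cv2.COLOR_RGB2HSV).astype(int)
E
cat > m0.py <<'E'
from h import *
near={"top":dict(up=(437,297),dn=(491,267),st=(158,232),di=(487,178),ring=(317,154),tray=(309,181)),
 "scene":dict(up=(287,155),dn=(243,143),st=(398,332),di=(184,187),ring=(257,280),tray=(280,270))}
np.set_printoptions(precision=1,suppress=True)
for n in near:
    s=eyes.snapshot(n); N=near[n]; H=hsv(s); h,S,V=H[...,0],H[...,1],H[...,2]
    print(n,"cam",-s["R"].T@s["t"],{k:tuple(H[v[1],v[0]]) for k,v in N.items()}, H[350,300])
    terr=(h<=11)&(S>100)
    for k,rad in(("up",30),("dn",22)):
        m=blob(terr,N[k],25); cs=cv2.morphologyEx(m,cv2.MORPH_CLOSE,np.ones((9,9)))
        print(k,m.sum(),rimfit(s,cs,60,rad), "collar z10?",circ(ray(s,contour(cs),10))if k=="dn" else "")
    dk=(V<60)
    for (u,v),nm,z in((N["dn"],"hole",60),):
        w=s["img"][v-14:v+15,u-14:u+15].sum(2); print("dn patch min",np.unravel_index(w.argmin(),w.shape)+np.array([v-14,u-14]))
    st=blob((S<90)&(V<110),N["st"],20); P=ray(s,contour(st),11); print("stone",st.sum(),circ(P))
    tray=blob((S<70),N["tray"],40); tray=cv2.morphologyEx(tray,cv2.MORPH_CLOSE,np.ones((9,9)))
    P=ray(s,contour(tray),30); x=circ(P,140); print("tray",x, rimfit(s,tray,30,140))
    cv2.imwrite(f"pics/crop_{n}.png",np.vstack([np.hstack([cv2.resize(s["img"][max(0,v-30):v+30,u-30:u+30],(260,260),interpolation=cv2.INTER_NEAREST) for u,v in q]) for q in ((N["up"],N["dn"],N["st"]),(N["di"],N["ring"],N["tray"]))])[:,:,::-1])
E
python3 m0.py
```

```text
top cam [402.9   9.8 839.2] {'up': (np.int64(10), np.int64(147), np.int64(92)), 'dn': (np.int64(11), np.int64(143), np.int64(155)), 'st': (np.int64(20), np.int64(39), np.int64(79)), 'di': (np.int64(19), np.int64(119), np.int64(141)), 'ring': (np.int64(120), np.int64(2), np.int64(154)), 'tray': (np.int64(83), np.int64(6), np.int64(157))} [ 20 145 174]
up 361 (array([ 368.3, -240.4]), np.float64(1.1427543817488017)) collar z10? 
dn 601 (array([ 421.5, -352.3]), np.float64(1.0597042869386841)) collar z10? (array([ 422.1, -361.2,   31.3]), np.float64(3.7802439642073415))
dn patch min [266 500]
stone 446 (array([490.4, 273.3,  22.3]), np.float64(0.7194098917600654))
tray (array([586.8, -11.5]), np.float64(0.5284381928877183)) (array([586.4, -11.6]), np.float64(0.46964740234807234))
scene cam [ 925.7  487.2 1169.4] {'up': (np.int64(7), np.int64(153), np.int64(75)), 'dn': (np.int64(8), np.int64(148), np.int64(81)), 'st': (np.int64(30), np.int64(5), np.int64(49)), 'di': (np.int64(17), np.int64(124), np.int64(117)), 'ring': (np.int64(0), np.int64(8), np.int64(136)), 'tray': (np.int64(0), np.int64(8), np.int64(136))} [ 17 146 168]
up 521 (array([ 367.9, -241.2]), np.float64(0.9703740738899448)) collar z10? 
dn 503 (array([ 421.2, -353.5]), np.float64(0.5503924314424764)) collar z10? (array([ 413.7, -365.5,   40.7]), np.float64(8.727089220344952))
dn patch min [135 241]
stone 323 (array([489.5, 273.8,  22.6]), np.float64(0.6520677244349213))
tray (array([587.1,  -9. ]), np.float64(0.9212004690071416)) (array([587.1,  -8.9]), np.float64(0.6468319810357779))
```

View pics/crop_top.png

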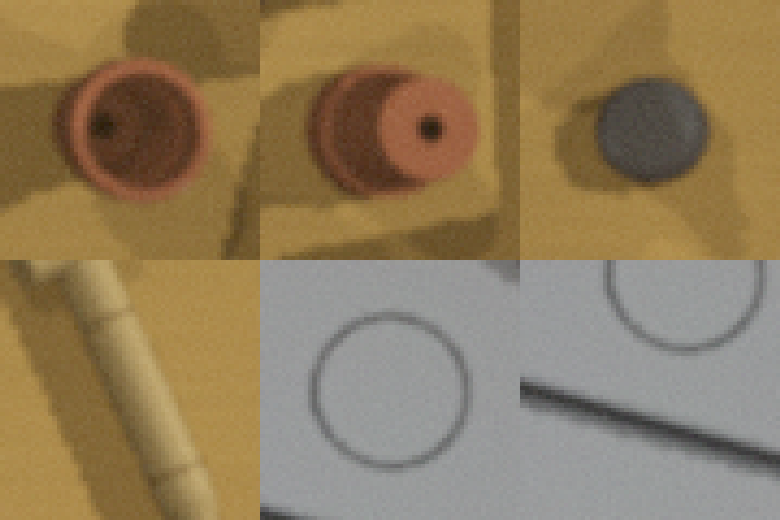

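The crops show pot_up's rim, pot_down's drain hole at about (500,266), the stone, the ring and the divider, all crisp enough to measure. Next I'll measure the ring, divider, hole and dibber.

```bash
cat > m1.py <<'E'
from h import *
np.set_printoptions(precision=1,suppress=True)
out=[]
for n,c,hole,di in(("top",(317,154),(500,266),(487,178)),("scene",(257,280),(241,135),(184,187))):
    s=eyes.snapshot(n); g=cv2.cvtColor(s["img"],cv2.COLOR_RGB2GRAY).astype(float)
    # ring: dark thin circle -> black-hat
    bh=cv2.morphologyEx(g.astype(np.uint8),cv2.MORPH_BLACKHAT,np.ones((7,7)))
    yy,xx=np.mgrid[:480,:640]
    v,u=np.where((bh>14)); P=ray(s,np.c_[u,v],19); Q=ray(s,[c],19)[0]
    d=np.hypot(*(P-Q)[:,:2].T); x,e=circ(P[(d<42)&(d>24)]); print(n,"ring",x,e)
    # divider
    t0=np.array([587,-10.5]); P=ray(s,np.c_[u,v],28)
    v2,u2=np.where(g<75); P=ray(s,np.c_[u2,v2],28); P=P[np.hypot(*(P[:,:2]-t0).T)<120][:,:2]
    vx,vy,px,py=cv2.fitLine(P.astype(np.float32),cv2.DIST_HUBER,0,.01,.01).ravel()
    print("div",len(P),"ang",np.degrees(np.arctan2(vy,vx)),"pt",px,py)
    # hole
    w=np.clip(90 if n=="top" else 60-0,0,None); u0,v0=hole
    pt=g[v0-4:v0+5,u0-4:u0+5]; W=np.clip(np.median(pt)*.8-pt,0,None); a,b=np.mgrid[v0-4:v0+5,u0-4:u0+5]
    print("hole",ray(s,[[(W*b).sum()/W.sum(),(W*a).sum()/W.sum()]],60)[0])
    # dibber
    L=cv2.cvtColor(cv2.GaussianBlur(s["img"],(0,0),.8),cv2.COLOR_RGB2LAB).astype(int)
    m=(L[...,2]<(165 if n=="top" else 163))&(L[...,0]>105)
    sub=np.zeros_like(m); sub[di[1]-50:di[1]+55,di[0]-40:di[0]+40]=1
    try:
        B=blob(m&sub,di,30); P=ray(s,contour(B),12)[:,:2]
        v,u=np.where(B); A=ray(s,np.c_[u,v],12)[:,:2]
        vx,vy,px,py=cv2.fitLine(A.astype(np.float32),cv2.DIST_L2,0,.01,.01).ravel()
        d=np.array([vx,vy]); p=np.array([px,py]); q=(P-p)@d
        # shaft only
        k=(A-p)@d; sg=1 if d[0]<0 else -1; d=d*sg; k=(A-p)@d
        w=(P-p)@np.array([-d[1],d[0]]); k2=(P-p)@d
        print("dib",B.sum(),"dir",np.degrees(np.arctan2(d[1],d[0])),"mid",p+d*(k2.max()+k2.min())/2,"len",np.ptp(k2),"wid",np.ptp(w))
        c4=np.array([[b,np.ptp(w[np.abs(k2-b)<8]),(w[np.abs(k2-b)<8].max()+w[np.abs(k2-b)<8].min())/2] for b in range(-60,90,20) if (np.abs(k2-b)<8).any()]); print(c4)
    except Exception as e: print(e)
    print("L at dib",L[di[1],di[0]],"table",L[350,300]); cv2.imwrite(f"pics/m_{n}.png",np.hstack([(m&sub)[di[1]-50:di[1]+55,di[0]-40:di[0]+40].astype(np.uint8)*255]))
E
python3 m1.py
```

```text
top ring [639.8 -26.7  34. ] 1.6384985188156704
div 235 ang 74.071144 pt 571.6628 -4.9576826
hole [ 421.8 -356.7   60. ]
dib 3382 dir -158.92563 mid [ 574.7 -357.5] len 215.39109887427918 wid 155.1709205222628
[[-60.   67.6   3.8]
 [-40.   59.2  -0. ]
 [-20.   59.8   0.8]
 [  0.   59.2   0.8]
 [ 20.  126.6 -32.6]
 [ 40.   98.2 -18.3]
 [ 60.  118.7  -0.7]
 [ 80.  109.4   2.4]]
L at dib [130 130 155] table [156 132 167]
scene ring [639.5 -25.5  34. ] 1.6452570742766628
div 277 ang 73.98257 pt 573.1686 -1.941253
hole [ 420.9 -355.    60. ]
dib 880 dir -142.08801 mid [ 588.2 -371.6] len 242.2444293064744 wid 195.939076138466
[[-60.  101.6   4.2]
 [-40.   89.1   7. ]
 [-20.   72.6  -6.4]
 [  0.   70.1 -13.6]
 [ 20.  110.8 -40.3]
 [ 40.  102.5 -42.9]
 [ 60.   87.  -41.3]
 [ 80.   22.3 -14. ]]
L at dib [107 133 150] table [142 139 163]
```

```bash
cat >> h.py <<'E'
from scipy.spatial.transform import Rotation as Ro
def go(*T):
    """print rows (cm, rad in current tool axes) for world targets (x,y,z,yaw)"""
    s=status.sense(); R=Ro.from_euler("xyz",s["tcp_rot"],degrees=True); p=s["tool_pos"]
    print("at",p.round(1),s["tcp_rot"].round(1),"t",round(s["time"],1),"gap",round(s["finger_gap"],1),"F",s["ft_force"].round(1))
    for x,y,z,yaw in T:
        print((R.inv().apply(np.array([x,y,z])-p)/10).round(2).tolist(),(R.inv()*Ro.from_euler("xyz",[180,0,yaw],degrees=True)).as_rotvec().round(3).tolist())
E
python3 -c "
from h import *
go((440,150,260,55),(368,-241.5,200,55))"
```

```text
at [263.5 538.9 230.9] [-180.    -0.   153.9] t 0.3 gap 85.4 F [-0.7 -0.8 -0.3]
[-32.94, -27.18, -2.89] [-0.0, 0.0, 1.727]
[-43.67, -65.51, 3.13] [-0.0, 0.0, 1.727]
```

```bash
python3 -m handwheel '{"series":[[[-8,-6.6,-1,0,0,0.17,1],[-16,-13,-2,0,0,0.35,1],[-24,-20,-2.9,0,0,0.52,1],[-29,-24,-2.9,0,0,0.7,1],[-33,-30,-2.9,0,0,0.87,1],[-35,-36,-2.9,0,0,1.04,1],[-37,-42,-2.9,0,0,1.21,1],[-39,-48,-2.9,0,0,1.38,1],[-41,-54,-2,0,0,1.55,1],[-42.5,-60,0,0,0,1.727,1],[-43.67,-65.5,2,0,0,1.727,1],[-43.67,-65.5,3.1,0,0,1.727,1]]]}' 30
python3 - <<'E'
from h import *
go((368,-241.8,24,55))
E
```

```text
time: 1.8
tool_pos: [376.7, -180.0, 219.1]
tcp_rot: [179.9, -0.0, 55.0]
ft_force: [1.1, 0.3, -0.5]
finger_gap: 85.2
grip_force: 0.0
at [ 376.7 -180.   219.1] [179.9  -0.   55. ] t 1.8 gap 85.2 F [ 1.1  0.3 -0.5]
[-5.57, 2.79, 19.52] [0.002, -0.0, -0.001]
```

```bash
python3 -m handwheel '{"series":[[[-5.5,2.8,5,0,0,0,1],[-5.5,2.8,10,0,0,0,1],[-5.5,2.8,10,0,0,0,1],[-5.5,2.8,10,0,0,0,1]]]}'
python3 - <<'E'
from h import *
go((368,-241.8,24,55))
E
```

```text
time: 2.3
tool_pos: [369.1, -238.9, 120.4]
tcp_rot: [179.9, -0.0, 55.0]
ft_force: [1.1, -0.2, 1.1]
finger_gap: 85.6
grip_force: 0.0
at [ 369.1 -238.9  120.4] [179.9  -0.   55. ] t 2.3 gap 85.6 F [ 1.1 -0.2  1.1]
[-0.3, 0.07, 9.64] [0.001, -0.0, -0.0]
```

```bash
python3 -m handwheel '{"series":[[[-0.3,0.1,4,0,0,0,1],[-0.3,0.1,7,0,0,0,1],[-0.3,0.1,9.6,0,0,0,1],[-0.3,0.1,9.6,0,0,0,1],[-0.3,0.1,9.6,0,0,0,0.6],[-0.3,0.1,9.6,0,0,0,0.6],[-0.3,0.1,9.6,0,0,0,0.6],[-0.3,0.1,9.6,0,0,0,0.6],[-0.3,0.1,9.6,0,0,0,0.6],[-0.3,0.1,9.6,0,0,0,0.6],[-0.3,0.1,9.6,0,0,0,0.6]]]}' 30
```

```text
time: 3.68
tool_pos: [369.4, -243.1, 25.7]
tcp_rot: [179.8, -0.0, 55.0]
ft_force: [-2.1, 3.2, 9.6]
finger_gap: 59.6
grip_force: 30.5
```

Run:
```python
from h import *
go((369.4,-243,125,55),(639.7,-26,125,55),(639.7,-26,47,55))
```

```text
at [ 369.4 -243.1   25.7] [179.8  -0.   55. ] t 3.7 gap 59.6 F [-2.1  3.2  9.6]
[0.0, 0.04, -9.93] [0.004, -0.0, 0.0]
[33.28, 9.74, -9.89] [0.004, -0.0, 0.0]
[33.28, 9.7, -2.09] [0.004, -0.0, 0.0]
```

```bash
python3 -m handwheel '{"series":[[[0,0,-3,0,0,0,0.6],[0,0,-6.5,0,0,0,0.6],[2,0.6,-10,0,0,0,0.6],[7,2,-10,0,0,0,0.6],[12,3.5,-10,0,0,0,0.6],[17,5,-10,0,0,0,0.6],[22,6.4,-10,0,0,0,0.6],[27,7.9,-10,0,0,0,0.6],[31,9.1,-10,0,0,0,0.6],[33.3,9.7,-10,0,0,0,0.6],[33.3,9.7,-8,0,0,0,0.6],[33.3,9.7,-7,0,0,0,0.6]]]}'
python3 - <<'E'
from h import *
go((639.7,-26,46,55))
E
```

```text
time: 5.18
tool_pos: [636.7, -25.0, 91.2]
tcp_rot: [-179.9, 0.1, 55.0]
ft_force: [-0.9, 0.3, -1.7]
finger_gap: 59.6
grip_force: 32.7
at [636.7 -25.   91.2] [-1.799e+02  1.000e-01  5.500e+01] t 5.2 gap 59.6 F [-0.9  0.3 -1.7]
[0.1, 0.31, 4.52] [-0.002, 0.001, -0.0]
```

```bash
python3 -m handwheel '{"series":[[[0,0,3,0,0,0,0.6],[0,0,3,0,0,0,0.6],[0,0,3,0,0,0,0.6],[0,0,3,0,0,0,0.6]]]}'
python3 - <<'E'
from h import *
go((639.7,-26,44.5,55))
s=eyes.snapshot("top"); cv2.imwrite("pics/p1.png",s["img"][:,:,::-1])
E
```

```text
time: 5.68
tool_pos: [638.9, -25.2, 64.4]
tcp_rot: [179.9, -0.1, 55.0]
ft_force: [-0.4, -1.0, -0.7]
finger_gap: 59.3
grip_force: 32.8
at [638.9 -25.2  64.4] [ 1.799e+02 -1.000e-01  5.500e+01] t 5.7 gap 59.3 F [-0.4 -1.  -0.7]
[-0.02, 0.11, 1.99] [0.002, -0.001, -0.001]
```

```bash
python3 -m handwheel '{"series":[[[0,0.1,1.2,0,0,0,0.6],[0,0.1,1.6,0,0,0,0.6],[0,0.1,1.8,0,0,0,0.6],[0,0.1,1.95,0,0,0,0.6],[0,0.1,2,0,0,0,0.6],[0,0.1,2,0,0,0,0.6]]]}'
```

```text
time: 6.48
tool_pos: [639.2, -25.3, 43.8]
tcp_rot: [180.0, -0.0, 55.0]
ft_force: [-3.9, 0.6, 6.2]
finger_gap: 59.8
grip_force: 33.3
```

```bash
python3 -m handwheel '{"series":[[[0,0,0,0,0,0,1],[0,0,0,0,0,0,1],[0,0,0,0,0,0,1],[0,0,0,0,0,0,1],[0,0,-4,0,0,0,1],[0,0,-9,0,0,0,1],[0,0,-13,0,0,0,1],[-4,-1.2,-14,0,0,0,1],[-9,-2.6,-14,0,0,0,1],[-14,-4.1,-14,0,0,0,1],[-19,-5.5,-14,0,0,0,1],[-24,-7,-14,0,0,0,1]]]}'
python3 - <<'E'
from h import *
go((421.4,-355.5,130,55),(421.4,-355.5,3,55))
E
```

```text
time: 7.98
tool_pos: [442.5, -182.7, 182.9]
tcp_rot: [180.0, 0.0, 55.0]
ft_force: [0.4, -0.5, 0.2]
finger_gap: 85.5
grip_force: 0.0
at [ 442.5 -182.7  182.9] [180.   0.  55.] t 8.0 gap 85.5 F [ 0.4 -0.5  0.2]
[-15.37, 8.18, 5.29] [0.001, 0.0, 0.0]
[-15.37, 8.17, 17.99] [0.001, 0.0, 0.0]
```

```bash
python3 -m handwheel '{"series":[[[-5,2.7,0,0,0,0,1],[-10,5.3,2,0,0,0,1],[-15.3,8.1,4,0,0,0,1],[-15.3,8.1,5,0,0,0,1],[-15.3,8.1,5,0,0,0,1],[-15.3,8.1,5,0,0,0,1]]]}'
cat > m2.py <<'E'
from h import *
np.set_printoptions(precision=1,suppress=True)
go((421.4,-355.5,3,55))
im=[]
for n in("top","scene"):
    s=eyes.snapshot(n); H=hsv(s); m=(H[...,0]<=11)&(H[...,1]>100)
    q=pix(s,[[639.7,-26,79]])[0]
    b=cv2.morphologyEx(blob(m,q,30),cv2.MORPH_CLOSE,np.ones((9,9))); print(n,rimfit(s,b,79,30),circ(ray(s,contour(b),79)))
    u,v=q.astype(int); im.append(cv2.resize(s["img"][v-40:v+40,u-40:u+40],(400,400)))
cv2.imwrite("pics/p2.png",np.hstack(im)[:,:,::-1])
E
python3 m2.py
```

```text
time: 8.72
tool_pos: [423.0, -352.8, 133.4]
tcp_rot: [180.0, -0.0, 55.1]
ft_force: [0.1, 0.0, -0.2]
finger_gap: 85.6
grip_force: 0.0
at [ 423.  -352.8  133.4] [180.   -0.   55.1] t 8.7 gap 85.6 F [ 0.1  0.  -0.2]
[-0.32, 0.02, 13.04] [0.001, -0.0, 0.001]
top (array([635.1, -26.4]), np.float64(0.9621114560444036)) (array([636. , -26.5,  29.1]), np.float64(0.5138486869073924))
scene (array([638.8, -23.3]), np.float64(0.9018800069369766)) (array([641.2, -19.5,  32.5]), np.float64(4.492713637873439))
```

View pics/p2.png

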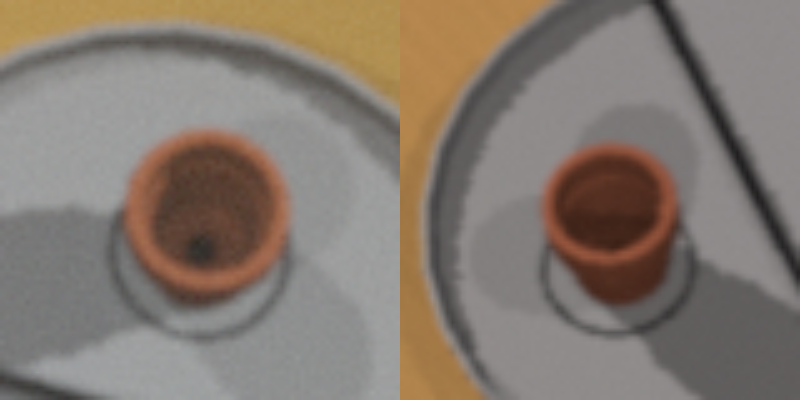

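The crops show the pot upright inside the ring: its base sits within the ring line in both views, and its rim is at about (636–639, -25). Now pot_down.

```bash
python3 -m handwheel '{"series":[[[-0.3,0,5,0,0,0,1],[-0.3,0,9,0,0,0,1],[-0.3,0,11.5,0,0,0,1],[-0.3,0,13,0,0,0,1],[-0.3,0,13,0,0,0,1],[-0.3,0,13,0,0,0,0.6],[-0.3,0,13,0,0,0,0.6],[-0.3,0,13,0,0,0,0.6],[-0.3,0,13,0,0,0,0.6],[-0.3,0,13,0,0,0,0.6],[-0.3,0,13,0,0,0,0.6],[-0.3,0,13,0,0,0,0.6]]]}' 30
python3 - <<'E'
from h import *
go((639.2,-25.3,150,55))
E
```

```text
time: 10.32
tool_pos: [421.8, -357.1, 4.8]
tcp_rot: [179.8, 0.0, 55.0]
ft_force: [-1.7, 1.5, 4.8]
finger_gap: 58.1
grip_force: 31.4
at [ 421.8 -357.1    4.8] [179.8   0.   55. ] t 10.3 gap 58.1 F [-1.7  1.5  4.8]
[39.64, -1.18, -14.54] [0.003, 0.0, -0.0]
```

```bash
python3 -m handwheel '{"series":[[[0,0,-2,0,0,0,0.6],[0,0,-5,0,0,0,0.6],[0,0,-8,0,0,0,0.6],[0,0,-12,0,0,0,0.6],[0,0,-14,0,0,0,0.6],[0,0,-14,0,0,0,0.6]]]}' 35
python3 - <<'E'
from h import *
go((639.2,-25.3,150,55))
im=[]
for n in("top","scene"):
    s=eyes.snapshot(n); u,v=pix(s,[[421.8,-357,170]])[0].astype(int); u=min(u,580)
    im.append(cv2.resize(s["img"][max(v-60,0):max(v-60,0)+120,u-60:u+60],(400,400)))
cv2.imwrite("pics/p3.png",np.hstack(im)[:,:,::-1])
E
```

```text
time: 11.08
tool_pos: [421.7, -357.1, 145.2]
tcp_rot: [179.7, 0.0, 55.0]
ft_force: [0.0, -0.2, -1.5]
finger_gap: 58.5
grip_force: 37.8
at [ 421.7 -357.1  145.2] [179.7   0.   55. ] t 11.1 gap 58.5 F [ 0.  -0.2 -1.5]
[39.66, -1.22, -0.51] [0.004, 0.001, -0.0]
```

View pics/p3.png

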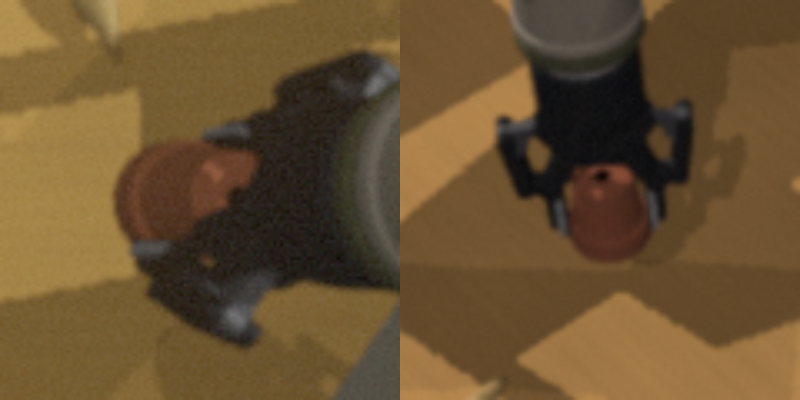

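pot_down is held upright on its collar in both crops. I'm carrying it over.

```bash
python3 -m handwheel '{"series":[[[3,-0.1,-1,0,0,0,0.6],[8,-0.2,-1,0,0,0,0.6],[13,-0.4,-1,0,0,0,0.6],[18,-0.5,-1,0,0,0,0.6],[23,-0.7,-1,0,0,0,0.6],[28,-0.8,-1,0,0,0,0.6],[33,-1,-1,0,0,0,0.6],[37,-1.1,-1,0,0,0,0.6],[39.7,-1.2,-1,0,0,0,0.6],[39.7,-1.2,1,0,0,0,0.6],[39.7,-1.2,3,0,0,0,0.6],[39.7,-1.2,3,0,0,0,0.6]]]}'
python3 -m handwheel '{"series":[[[0,0,0,0,0,0,0.6],[0,0,0,0,0,0,0.6],[0,0,0,0,0,0,0.6]]]}'
python3 - <<'E'
from h import *
go((639.2,-25.3,83.5,55))
E
```

```text
time: 12.68
tool_pos: [635.2, -24.6, 108.0]
tcp_rot: [-179.6, 0.2, 54.9]
ft_force: [-0.4, 0.2, -1.7]
finger_gap: 58.4
grip_force: 37.9
time: 13.05
tool_pos: [639.1, -24.3, 113.8]
tcp_rot: [179.9, -0.0, 55.0]
ft_force: [0.4, -0.2, -0.8]
finger_gap: 58.2
grip_force: 38.0
at [639.1 -24.3 113.8] [179.9  -0.   55. ] t 13.1 gap 58.2 F [ 0.4 -0.2 -0.8]
[-0.08, 0.06, 3.03] [0.002, -0.001, -0.0]
```

```bash
python3 -m handwheel '{"series":[[[-0.05,0.06,1.5,0,0,0,0.6],[-0.05,0.06,2.4,0,0,0,0.6],[-0.05,0.06,2.7,0,0,0,0.6],[-0.05,0.06,2.9,0,0,0,0.6],[-0.05,0.06,2.9,0,0,0,0.6],[-0.05,0.06,2.9,0,0,0,0.6]]]}'
```

```text
time: 13.8
tool_pos: [639.1, -24.7, 84.2]
tcp_rot: [180.0, -0.0, 55.0]
ft_force: [0.2, -0.3, -0.4]
finger_gap: 58.6
grip_force: 37.9
```

```bash
python3 -m handwheel '{"series":[[[0,0.03,0.1,0,0,0,0.6],[0,0.03,0.2,0,0,0,0.6],[0,0.03,0.25,0,0,0,0.6],[0,0.03,0.25,0,0,0,0.6]]]}'
```

```text
time: 14.3
tool_pos: [639.7, -24.8, 82.9]
tcp_rot: [179.9, -0.1, 55.0]
ft_force: [-3.9, -0.5, 7.8]
finger_gap: 58.3
grip_force: 38.8
```

```bash
python3 -m handwheel '{"series":[[[0,0,0,0,0,0,0.8],[0,0,0,0,0,0,0.9],[0,0,0,0,0,0,1],[0,0,0,0,0,0,1],[0,0,0,0,0,0,1],[0,0,-3,0,0,0,1],[0,0,-6,0,0,0,1],[0,0,-10,0,0,0,1],[-5,0,-12,0,0,0,1],[-10,2,-12,0,0,0,1],[-16,4,-12,0,0,0,1],[-22,6,-12,0,0,0,1]]]}'
python3 - <<'E'
from h import *
im=[]
go((490,273.5,150,150))
for n in("top","scene"):
    s=eyes.snapshot(n); u,v=pix(s,[[639.7,-25,79]])[0].astype(int)
    im.append(cv2.resize(s["img"][v-40:v+40,u-40:u+40],(400,400),interpolation=cv2.INTER_CUBIC)); cv2.imwrite(f"pics/full4{n}.png",s["img"][:,:,::-1])
cv2.imwrite("pics/p4.png",np.hstack(im)[:,:,::-1])
E
```

```text
time: 15.8
tool_pos: [561.7, -239.7, 201.5]
tcp_rot: [180.0, -0.0, 55.0]
ft_force: [0.5, 1.2, -0.4]
finger_gap: 85.5
grip_force: 0.0
at [ 561.7 -239.7  201.5] [180.  -0.  55.] t 15.8 gap 85.5 F [ 0.5  1.2 -0.4]
[37.94, -35.29, 5.13] [0.0, 0.0, -1.658]
```

View pics/p4.png

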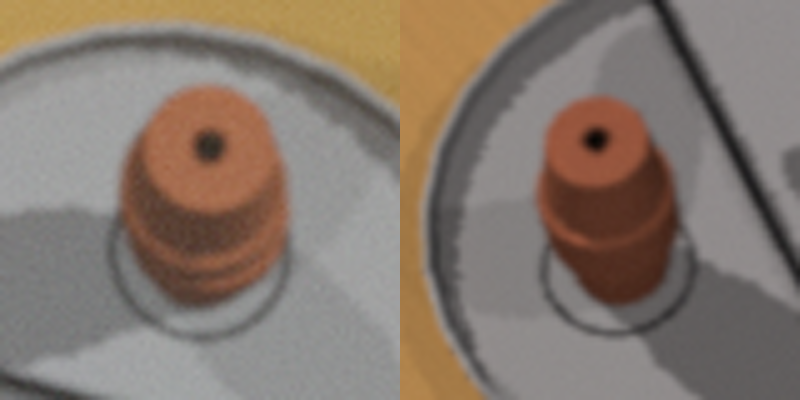

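The stack stands straight, with the two collars flush in both crops and the drain hole visible. Next I'll locate the hole at z=138 for the stone.

Run:
```python
from h import *
for n in("top","scene"):
    s=eyes.snapshot(n); g=cv2.cvtColor(s["img"],cv2.COLOR_RGB2GRAY).astype(float)
    u0,v0=pix(s,[[639.7,-25,138]])[0].round().astype(int)
    w=g[v0-5:v0+6,u0-5:u0+6]; W=np.clip(np.median(w)*.8-w,0,None); a,b=np.mgrid[v0-5:v0+6,u0-5:u0+6]
    print(n,ray(s,[[(W*b).sum()/W.sum(),(W*a).sum()/W.sum()]],138)[0].round(1))
go((600,-100,250,100),(540,150,220,125),(490,273.6,130,150))
```

```text
top [640.7 -24.7 138. ]
scene [639.5 -23.9 138. ]
at [ 561.9 -239.3  201.2] [-180.    -0.    54.8] t 16.0 gap 85.7 F [0.4 0.3 0.4]
[13.58, -4.91, -4.88] [-0.0, -0.0, -0.788]
[30.56, -24.21, -1.87] [-0.0, -0.0, -1.225]
[37.78, -35.42, 7.14] [0.0, -0.0, -1.661]
```

```bash
python3 - <<'E'
from h import *
go((490,273.6,130,55))
E
python3 -m handwheel '{"series":[[[4,-5,0,0,0,0,1],[8,-10,0,0,0,0,1],[11.5,-14,0,0,0,0,1],[15,-18,0,0,0,0,1],[19,-22,0,0,0,0,1],[23,-26,0,0,0,0,1],[27,-30,0,0,0,0,1],[31,-33,2,0,0,0,1],[36,-35.2,4,0,0,0,1],[37.8,-35.4,7,0,0,0,1],[37.8,-35.4,7,0,0,0,1],[37.8,-35.4,7,0,0,0,1]]]}'
python3 -m handwheel '{"series":[[[0,0,0,0,0,0,1],[0,0,0,0,0,0,1],[0,0,0,0,0,0,1]]]}'
python3 - <<'E'
from h import *
go((490,273.6,2,55))
E
```

```text
at [ 561.9 -239.3  201.2] [-180.    -0.    54.8] t 16.0 gap 85.7 F [0.4 0.3 0.4]
[37.78, -35.42, 7.14] [-0.0, -0.0, -0.003]
time: 17.5
tool_pos: [488.9, 275.1, 131.9]
tcp_rot: [180.0, -0.0, 55.1]
ft_force: [0.7, 0.2, 1.0]
finger_gap: 85.6
grip_force: 0.0
time: 17.88
tool_pos: [489.7, 274.3, 132.0]
tcp_rot: [180.0, -0.1, 54.9]
ft_force: [-1.1, -0.9, 0.0]
finger_gap: 85.4
grip_force: 0.0
at [489.7 274.3 132. ] [ 1.80e+02 -1.00e-01  5.49e+01] t 17.9 gap 85.4 F [-1.1 -0.9  0. ]
[-0.05, 0.06, 13.0] [0.001, -0.001, -0.001]
```

```bash
python3 -m handwheel '{"series":[[[0,0.05,5,0,0,0,1],[0,0.05,9,0,0,0,0.8],[0,0.05,12,0,0,0,0.8],[0,0.05,12.9,0,0,0,0.8],[0,0.05,12.9,0,0,0,0.7],[0,0.05,12.9,0,0,0,0.45],[0,0.05,12.9,0,0,0,0.45],[0,0.05,12.9,0,0,0,0.45],[0,0.05,12.9,0,0,0,0.45],[0,0.05,12.9,0,0,0,0.45],[0,0.05,12.9,0,0,0,0.45],[0,0.05,12.9,0,0,0,0.45]]]}' 40
python3 -m handwheel '{"series":[[[0,0,0,0,0,0,0.45],[0,0,-3,0,0,0,0.45],[0,0,-6,0,0,0,0.45],[0,0,-10,0,0,0,0.45],[0,0,-15,0,0,0,0.45],[0,0,-19,0,0,0,0.45],[0,0,-20,0,0,0,0.45],[0,0,-20,0,0,0,0.45]]]}'
python3 - <<'E'
from h import *
go((640,-24.6,200,55))
E
```

```text
time: 19.38
tool_pos: [491.3, 275.0, 4.4]
tcp_rot: [179.9, -0.2, 55.0]
ft_force: [-1.1, -0.5, 7.0]
finger_gap: 44.5
grip_force: 41.5
time: 20.38
tool_pos: [490.0, 274.4, 202.6]
tcp_rot: [180.0, -0.1, 55.0]
ft_force: [1.2, 0.5, -1.0]
finger_gap: 44.5
grip_force: 41.4
at [490.  274.4 202.6] [ 1.8e+02 -1.0e-01  5.5e+01] t 20.4 gap 44.5 F [ 1.2  0.5 -1. ]
[-15.89, 29.44, 0.27] [0.001, -0.001, -0.0]
```

```bash
python3 -m handwheel '{"series":[[[-2.2,4,0,0,0,0,0.45],[-4.8,9,0,0,0,0,0.45],[-7.6,14,0,0,0,0,0.45],[-10.3,19,0,0,0,0,0.45],[-13,24,0,0,0,0,0.45],[-14.8,27.5,0,0,0,0,0.45],[-15.8,29.4,0,0,0,0,0.45],[-15.8,29.4,2.5,0,0,0,0.45],[-15.8,29.4,2.5,0,0,0,0.45],[-15.8,29.4,2.5,0,0,0,0.45],[-15.8,29.4,2.5,0,0,0,0.45]]]}'
python3 - <<'E'
from h import *
go((640.3,-24.2,143.5,55))
im=[]
for n in("top","scene"):
    s=eyes.snapshot(n); u,v=pix(s,[[639.7,-25,130]])[0].astype(int)
    im.append(cv2.resize(s["img"][v-40:v+40,u-40:u+40],(400,400),interpolation=cv2.INTER_CUBIC))
cv2.imwrite("pics/p5.png",np.hstack(im)[:,:,::-1])
E
```

```text
time: 21.75
tool_pos: [640.3, -23.1, 178.4]
tcp_rot: [179.9, -0.0, 55.0]
ft_force: [-1.0, 1.1, -0.7]
finger_gap: 44.5
grip_force: 41.4
at [640.3 -23.1 178.4] [179.9  -0.   55. ] t 21.8 gap 44.5 F [-1.   1.1 -0.7]
[-0.09, 0.06, 3.49] [0.001, -0.001, 0.001]
```

View pics/p5.png

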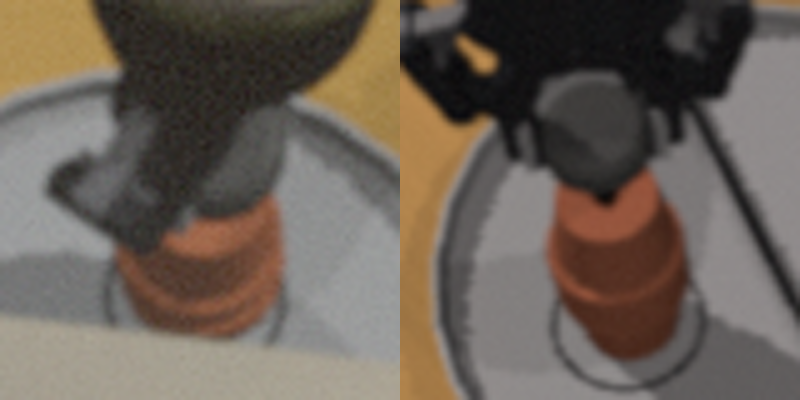

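The stone is held level above the stack, so I'm lowering it.

```bash
python3 -m handwheel '{"series":[[[-0.1,0.05,1.5,0,0,0,0.45],[-0.1,0.05,2.7,0,0,0,0.45],[-0.1,0.05,3.2,0,0,0,0.45],[-0.1,0.05,3.4,0,0,0,0.45],[-0.1,0.05,3.5,0,0,0,0.45],[-0.1,0.05,3.55,0,0,0,0.45],[-0.1,0.05,3.55,0,0,0,0.45]]]}'
```

```text
time: 22.72
tool_pos: [640.1, -24.9, 142.5]
tcp_rot: [179.9, -0.0, 55.0]
ft_force: [-1.6, 0.3, 2.7]
finger_gap: 44.6
grip_force: 41.7
```

```bash
python3 -m handwheel '{"series":[[[0,0,0,0,0,0,0.55],[0,0,0,0,0,0,0.7],[0,0,0,0,0,0,0.85],[0,0,0,0,0,0,1],[0,0,0,0,0,0,1],[0,0,-3,0,0,0,1],[0,0,-6,0,0,0,1],[0,0,-8,0,0,0,1],[-5,2,-8,0,0,0,1],[-10,4,-8,0,0,0,1],[-15,6,-8,0,0,0,1],[-20,8,-8,0,0,0,1]]]}'
cat > m3.py <<'E'
from h import *
im=[]
for n,di in(("top",(487,178)),("scene",(184,187))):
    s=eyes.snapshot(n); u,v=pix(s,[[639.7,-25,130]])[0].astype(int)
    im.append(cv2.resize(s["img"][v-40:v+40,u-40:u+40],(400,400),interpolation=cv2.INTER_CUBIC))
    u,v=di; im.append(cv2.resize(s["img"][v-50:v+50,u-50:u+50],(400,400),interpolation=cv2.INTER_CUBIC))
    st=cv2.cvtColor(s["img"],cv2.COLOR_RGB2HSV)
    q=pix(s,[[640,-24.5,149]])[0]; m=(st[...,2]<115)&(st[...,1]<90); 
    w=np.zeros_like(m); a,b=q.astype(int); w[b-18:b+18,a-18:a+18]=1
    try: print(n,"stone",circ(ray(s,contour(blob(m&w,q,12)),149)))
    except Exception as e: print(e)
cv2.imwrite("pics/p6.png",np.vstack([np.hstack(im[:2]),np.hstack(im[2:])])[:,:,::-1][::1]); 
i=cv2.imread("pics/p6.png"); cv2.imwrite("pics/p6.png",cv2.resize(i,(600,600)))
E
python3 m3.py
```

```text
time: 24.22
tool_pos: [589.8, -236.1, 221.5]
tcp_rot: [-180.0, -0.0, 55.0]
ft_force: [0.3, -0.1, -0.2]
finger_gap: 85.2
grip_force: 0.0
top stone (array([643.69139074, -26.31501512,  26.74844057]), np.float64(3.9445081827213673))
scene stone (array([637.04660238, -26.1900851 ,  25.18975164]), np.float64(0.900103333528852))
```

View pics/p6.png

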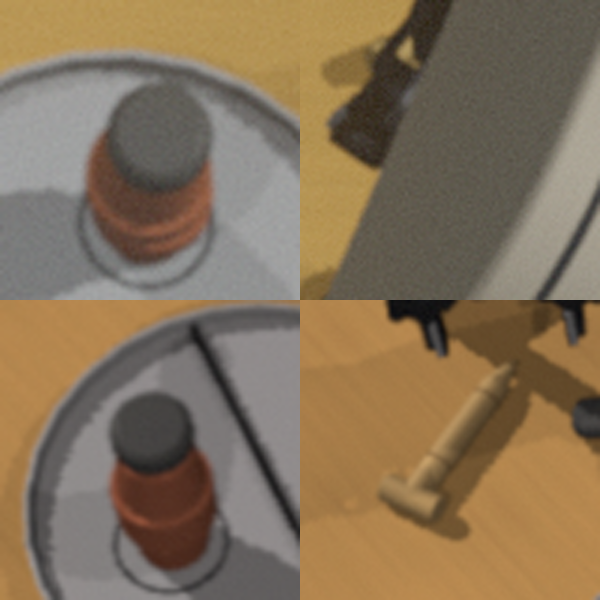

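The stone sits flat and centred over the hole in both views. The dibber in the scene view has its tip at about (206,158) and its handle centre at about (172,204). I'll segment it in the saved, unobstructed pictures.

```bash
cat > m4.py <<'E'
from h import *
im=[]
for n,(u0,u1,v0,v1) in(("top",(456,515,128,226)),("scene",(155,213,152,216))):
    s=eyes.snapshot(n); s["img"]=cv2.imread(f"pics/{n}0.png")[:,:,::-1].copy()
    big=cv2.resize(s["img"][v0-15:v1+15,u0-15:u1+15],None,fx=4,fy=4,interpolation=cv2.INTER_CUBIC)
    m=np.zeros(big.shape[:2],np.uint8); cv2.grabCut(cv2.cvtColor(big,cv2.COLOR_RGB2LAB),m,(60,60,4*(u1-u0),4*(v1-v0)),np.zeros((1,65)),np.zeros((1,65)),8,cv2.GC_INIT_WITH_RECT)
    f=((m==1)|(m==3)).astype(np.uint8); f=cv2.morphologyEx(f,cv2.MORPH_OPEN,np.ones((7,7)))
    l=cv2.connectedComponentsWithStats(f); f=(l[1]==1+l[2][1:,4].argmax())
    v,u=np.where(f); A=ray(s,np.c_[(u+.5)/4-.5+u0-15,(v+.5)/4-.5+v0-15],12)[:,:2]
    c=A.mean(0); d=np.linalg.svd(A-c,full_matrices=False)[2][0]; d*=-np.sign(d[0])
    for _ in range(3): # axis from shaft cross-section mids
        k=(A-c)@d; w=(A-c)@np.array([-d[1],d[0]]); o=k.min()
        kk=np.arange(o+40,o+120,5); md=[(w[abs(k-x)<2.5].max()+w[abs(k-x)<2.5].min())/2 for x in kk]
        p=np.polyfit(kk,md,1); d=d+p[0]*np.array([-d[1],d[0]]); d/=np.hypot(*d)
    off=np.polyval(p,(k.min()+k.max())/2)
    print(n,"dir",np.degrees(np.arctan2(d[1],d[0])).round(1),"mid",(c+d*(k.min()+k.max())/2+off*np.array([-d[1],d[0]])).round(1),"len",np.ptp(k).round(1),"handle",np.ptp(w).round(1),"shaft",np.ptp(w[abs(k-k.min()-85)<5]).round(1))
    big[f]=big[f]//2+np.array([0,0,127],np.uint8); im.append(cv2.resize(big,(380,480)))
cv2.imwrite("pics/p7.png",np.hstack(im)[:,:,::-1])
E
python3 m4.py
```

```text
top dir -157.7 mid [ 594.8 -349.8] len 169.3 handle 75.7 shaft 55.8
scene dir -157.6 mid [ 595.5 -347.3] len 178.1 handle 95.8 shaft 54.8
```

View pics/p7.png

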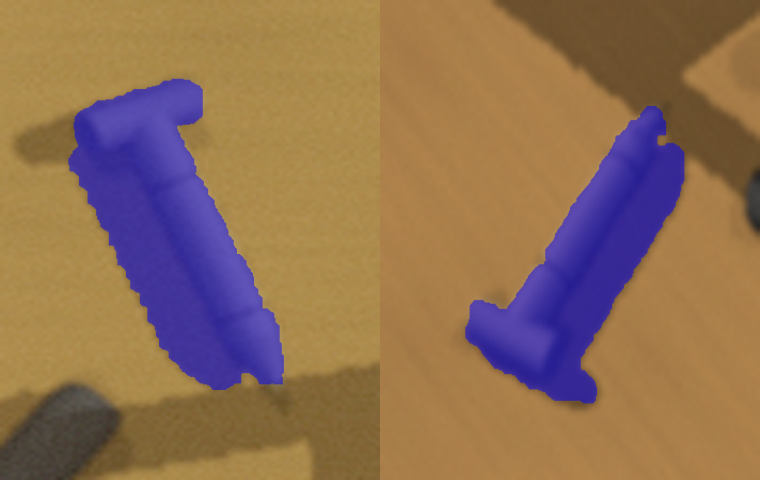

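The segmentation took in the shadow, so I'll use the visible features instead: tip, handle middle and the midpoints of the shaft's two grooves.

Run:
```python
from h import *
np.set_printoptions(precision=1,suppress=True)
for n,p in(("top",[(507.7,222.9),(496.5,197.5),(481.3,161.8),(474,143.1)]),("scene",[(205,158),(198.1,168.7),(182.1,190.3),(171.3,203.2)])):
    s=eyes.snapshot(n); P=ray(s,p,12)[:,:2]; c=P[1:].mean(0); d=np.linalg.svd(P[1:]-c)[2][0]; d*=-np.sign(d[0])
    k=(P-c)@d; print(n,"dir",np.degrees(np.arctan2(d[1],d[0])),"k",k,"off",(P-c)@np.array([-d[1],d[0]]),"origin from handle",c+d*(k[3]+73),"from tip",c+d*(k[0]-85))
go((590,-345,130,-157))
```

```text
top dir -159.4551287195593 k [117.8  64.  -12.1 -51.9] off [ 1.4  0.2 -0.5  0.4] origin from handle [ 597.  -363.2] from tip [ 586.1 -367.3]
scene dir -159.02351834561426 k [102.7  65.2 -10.2 -55. ] off [ 3.8  0.4 -1.2  0.8] origin from handle [ 595.2 -357.8] from tip [ 595.4 -357.8]
at [ 590.6 -233.7  221.5] [-180.   -0.   55.] t 24.5 gap 85.7 F [-0.   0.2 -0.7]
[-9.16, 6.33, 9.14] [0.0, -0.001, -2.583]
```

Run:
```python
import cv2,numpy as np
a=cv2.imread("pics/top0.png")[130:230,455:521]; b=cv2.imread("pics/scene0.png")[150:218,155:214]
f=lambda i,w,h:cv2.convertScaleAbs(cv2.resize(i,(w,h),interpolation=cv2.INTER_CUBIC),alpha=1.4)
o=np.zeros((600,800,3),np.uint8); o[:600,:396]=f(a,396,600); o[:461,400:]=f(b,400,461); cv2.imwrite("pics/p8.png",o)
```

```text
(no output)
```

View pics/p8.png

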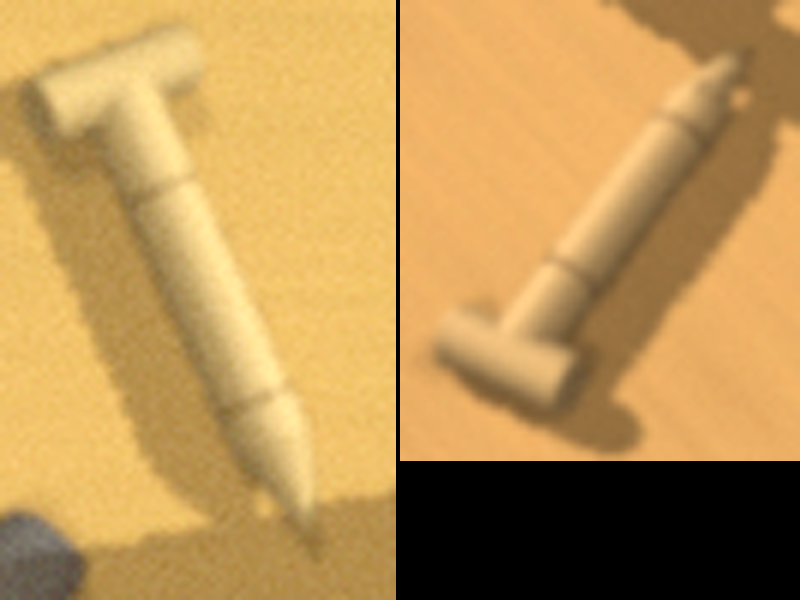

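Run:
```python
from h import *
np.set_printoptions(precision=1,suppress=True)
for n,p in(("top",[(508.3,222.8),(497.2,196.5),(482.2,161.7),(474.7,143.7)]),("scene",[(205.4,158.1),(197,168.4),(180.5,190.1),(170.8,202.8)])):
    s=eyes.snapshot(n); P=ray(s,p,12)[:,:2]; c=P.mean(0); d=np.linalg.svd(P-c)[2][0]; d*=-np.sign(d[0])
    k=(P-c)@d; print(n,"dir",np.degrees(np.arctan2(d[1],d[0])),"k",k,"off",(P-c)@np.array([-d[1],d[0]]),"origin from handle",c+d*(k[3]+73),"from tip",c+d*(k[0]-85))
```

```text
top dir -158.91223489038336 k [ 88.4  33.  -41.3 -80. ] off [-0.   0.1 -0.2  0.1] origin from handle [ 596.1 -365.4] from tip [ 586.5 -369.1]
scene dir -158.8753462123947 k [ 77.6  39.4 -36.9 -80. ] off [-0.4  0.5 -0.  -0.1] origin from handle [ 595.9 -360.7] from tip [ 596.3 -360.5]
```

Run:
```python
from h import *
go((595.7,-363,120,21.1))
```

```text
at [ 590.9 -233.3  221.7] [-180.    -0.    55.1] t 24.6 gap 85.2 F [ 0.6 -0.5  0.4]
[-10.37, 7.82, 10.16] [-0.0, -0.0, 0.593]
```

```bash
python3 -m handwheel '{"series":[[[-5,4,3,0,0,0.17,0.65],[-10.4,7.8,6,0,0,0.34,0.65],[-10.4,7.8,10,0,0,0.5,0.65],[-10.4,7.8,10,0,0,0.593,0.65],[-10.4,7.8,10,0,0,0.593,0.65],[-10.4,7.8,10,0,0,0.593,0.65],[-10.4,7.8,10,0,0,0.593,0.65]]]}'
python3 - <<'E'
from h import *
go((595.7,-363,3,21.1))
E
```

```text
time: 25.5
tool_pos: [595.6, -364.2, 123.1]
tcp_rot: [179.9, -0.1, 21.1]
ft_force: [0.2, -0.6, 0.0]
finger_gap: 55.5
grip_force: 0.0
at [ 595.6 -364.2  123.1] [ 1.799e+02 -1.000e-01  2.110e+01] t 25.5 gap 55.5 F [ 0.2 -0.6  0. ]
[0.04, -0.13, 12.01] [0.002, -0.001, 0.001]
```

```bash
python3 -m handwheel '{"series":[[[0,0,5,0,0,0,0.65],[0,0,9,0,0,0,0.65],[0,0,11.3,0,0,0,0.65],[0,0,11.9,0,0,0,0.65],[0,0,11.9,0,0,0,0.5],[0,0,11.9,0,0,0,0.2],[0,0,11.9,0,0,0,0.2],[0,0,11.9,0,0,0,0.2],[0,0,11.9,0,0,0,0.2],[0,0,11.9,0,0,0,0.2],[0,0,11.9,0,0,0,0.2],[0,0,11.9,0,0,0,0.2]]]}' 40
python3 -m handwheel '{"series":[[[0,0,0,0,0,0,0.2],[0,0,-3,0,0,0,0.2],[0,0,-6,0,0,0,0.2],[0,0,-10,0,0,0,0.2],[0,0,-12,0,0,0,0.2],[0,0,-12,0,0,0,0.2]]]}'
python3 - <<'E'
from h import *
go((524.3,7.6,100,73.9))
E
```

```text
time: 27.0
tool_pos: [596.2, -365.6, 5.3]
tcp_rot: [179.8, -0.1, 21.0]
ft_force: [-0.6, 1.1, 6.9]
finger_gap: 22.4
grip_force: 39.4
time: 27.75
tool_pos: [595.9, -365.4, 125.1]
tcp_rot: [179.8, -0.1, 21.0]
ft_force: [0.2, -0.2, -1.3]
finger_gap: 22.6
grip_force: 39.3
at [ 595.9 -365.4  125.1] [ 1.798e+02 -1.000e-01  2.100e+01] t 27.8 gap 22.6 F [ 0.2 -0.2 -1.3]
[6.69, -37.39, 2.39] [0.004, -0.001, -0.923]
```

Run:
```python
from h import *
go((505,-200,125,73.9),(524.3,7.6,100,73.9))
```

```text
at [ 595.9 -365.4  125.1] [ 1.798e+02 -1.000e-01  2.100e+01] t 27.8 gap 22.6 F [ 0.2 -0.2 -1.3]
[-2.56, -18.7, -0.06] [0.004, -0.001, -0.923]
[6.69, -37.39, 2.39] [0.004, -0.001, -0.923]
```

```bash
python3 -m handwheel '{"series":[[[-0.6,-4.6,0,0,0,-0.18,0.2],[-1.3,-9.3,0,0,0,-0.36,0.2],[-1.9,-14,0,0,0,-0.54,0.2],[-2.5,-18.7,0,0,0,-0.72,0.2],[-0.2,-23.4,0,0,0,-0.87,0.2],[2.2,-28.1,0,0,0,-0.923,0.2],[4.5,-32.8,0.5,0,0,-0.923,0.2],[6,-36,1,0,0,-0.923,0.2],[6.7,-37.4,2,0,0,-0.923,0.2],[6.7,-37.4,2.4,0,0,-0.923,0.2],[6.7,-37.4,2.4,0,0,-0.923,0.2],[6.7,-37.4,2.4,0,0,-0.923,0.2]]]}'
python3 -m handwheel '{"series":[[[0,0,3,0,0,0,0.2],[0,0,4.5,0,0,0,0.2],[0,0,4.5,0,0,0,0.2],[0,0,4.5,0,0,0,0.2]]]}'
python3 - <<'E'
from h import *
go((524.3,7.6,24,73.9))
im=[]
for n in("top","scene"):
    s=eyes.snapshot(n); u,v=pix(s,[[560,0,30]])[0].astype(int)
    im.append(cv2.resize(s["img"][v-80:v+80,u-80:u+80],(400,400),interpolation=cv2.INTER_CUBIC))
cv2.imwrite("pics/p9.png",np.hstack(im)[:,:,::-1])
E
```

```text
time: 29.25
tool_pos: [523.3, 7.4, 98.8]
tcp_rot: [180.0, 0.0, 73.8]
ft_force: [0.5, 0.9, -0.9]
finger_gap: 22.3
grip_force: 39.3
time: 29.75
tool_pos: [523.7, 8.4, 54.6]
tcp_rot: [179.9, -0.0, 73.9]
ft_force: [-0.2, 0.7, -0.8]
finger_gap: 22.3
grip_force: 39.4
at [523.7   8.4  54.6] [179.9  -0.   73.9] t 29.8 gap 22.3 F [-0.2  0.7 -0.8]
[-0.06, 0.08, 3.06] [0.001, -0.0, -0.0]
```

View pics/p9.png

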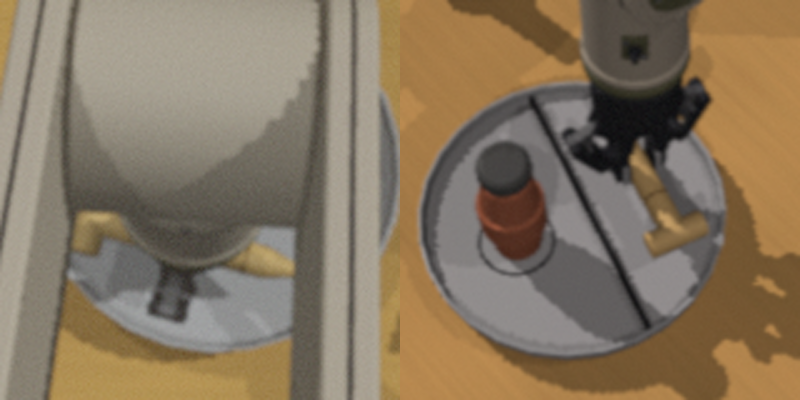

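The dibber is held level over the narrow bay, parallel to the divider. Lowering and releasing it.

```bash
python3 -m handwheel '{"series":[[[0,0.08,1.5,0,0,0,0.2],[0,0.08,2.5,0,0,0,0.2],[0,0.08,2.9,0,0,0,0.2],[0,0.08,3.05,0,0,0,0.2],[0,0.08,3.12,0,0,0,0.2],[0,0.08,3.12,0,0,0,0.2]]]}'
python3 -m handwheel '{"series":[[[0,0,0,0,0,0,0.3],[0,0,0,0,0,0,0.4],[0,0,0,0,0,0,0.5],[0,0,0,0,0,0,0.5],[0,0,0,0,0,0,0.5],[0,0,-3,0,0,0,0.5],[0,0,-7,0,0,0,0.5],[0,0,-12,0,0,0,0.5],[0,0,-17,0,0,0,0.5],[3,5,-17,0,0,0,0.6],[8,7,-17,0,0,0,0.6],[13,9,-17,0,0,0,0.6]]]}'
python3 -m handwheel '{"series":[[[4,0,0,0,0,0,0.6],[9,0,0,0,0,0,0.6],[14,0,0,0,0,0,0.6],[17,0,0,0,0,0,0.6],[17,0,0,0,0,0,0.6],[17,0,0,0,0,0,0.6]]]}'
python3 - <<'E'
from h import *
o=np.zeros((560,800,3),np.uint8)
for i,n in enumerate(("top","scene")):
    s=eyes.snapshot(n); u,v=pix(s,[[587,-10,40]])[0].astype(int); cv2.imwrite(f"pics/f{n}.png",s["img"][:,:,::-1])
    o[:400,i*400:i*400+400]=cv2.resize(s["img"][v-80:v+80,u-80:u+80],(400,400),interpolation=cv2.INTER_CUBIC)[:,:,::-1]
    # ideal dibber ends & axis
    c=np.array([524.3,7.6]); t=np.array([.277,.961]); print(n,(2.5*(pix(s,[[*(c+k*t),30] for k in(85,0,-85)])-[u-80,v-80])).round(0).tolist())
cv2.imwrite("pics/p10.png",o); go()
E
```

```text
time: 30.6
tool_pos: [524.1, 8.4, 23.3]
tcp_rot: [180.0, 0.0, 73.9]
ft_force: [-4.4, 0.1, 7.2]
finger_gap: 22.8
grip_force: 40.5
time: 32.1
tool_pos: [647.6, 109.1, 192.8]
tcp_rot: [180.0, -0.0, 73.8]
ft_force: [0.4, -1.2, 1.3]
finger_gap: 51.5
grip_force: 0.0
time: 32.85
tool_pos: [693.4, 271.0, 192.1]
tcp_rot: [-180.0, 0.0, 73.9]
ft_force: [0.1, -0.4, -0.3]
finger_gap: 50.9
grip_force: 0.0
top [[68.0, 255.0], [177.0, 286.0], [286.0, 317.0]]
scene [[309.0, 254.0], [268.0, 178.0], [230.0, 106.0]]
at [693.6 270.4 192.6] [-180.     0.    73.8] t 33.0 gap 51.6 F [ 1.  -0.5 -0.2]
```

View pics/p10.png

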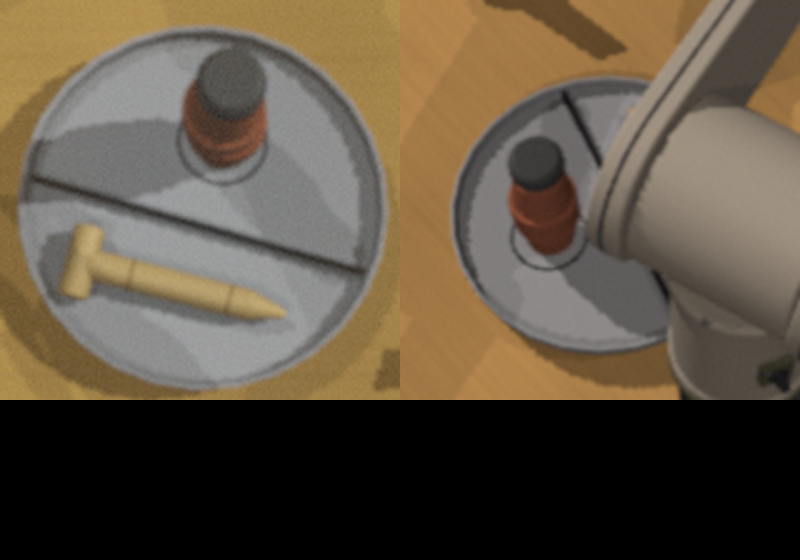

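In the top view the dibber lies on the middle line: its tip is at (287,315) in the crop, against (286,317) expected. The stack and stone stand as placed.

```bash
python3 -c "
from bench import r
print(r.hand_in())"
```

```text
the job is handed in; nothing more can be done
None
```

The job is handed in: both small pots are stacked rim to rim on the ring with the flat stone over the drain hole, the dibber lies along the middle of the narrow bay, and I never gripped or aimed at the other four items; finished at about 33 s.

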